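# Refill the table caddy

### The job

Refill the dark wooden table caddy with the things scattered on the board round it: the box of tea into the square well, the two slim spice jars one into each of the small round wells, and the tall pepper mill into the large round well. Put the mill in last, when the other three are already in place, and set everything down upright on the floor of its well without dropping it. The fat honey jar and the short tin do not belong in the caddy: leave them standing where they are.

Things in the scene. Friction and masses are not known exactly. Their poses are not given: they have to be found in the camera images.
- caddy: Fixed dark-wood block, 190 x 190 x 45 mm high, on a light board (top at z 0.018) over the hob; any yaw. Origin: centre of its underside, z up. Wells open on top, 35 mm deep, floors 10 mm above the underside; centres (x, y) in its frame, mm: square 79 x 79 (sides parallel to the block's) at (47, 47); large round, 77 across, at (-47, -47); small round, 61 across, at (47, -47) and (-47, 47).
- tea_box: An upright carton of tea, 63 x 63 mm and 99 mm tall (a loose top flap is drawn up to 102), 0.07 kg, green and white. Origin at the centre of its underside, its sides parallel to its own x and y, z up. Goes into the square well with its sides roughly parallel to the well's.
- pepper_mill: Tall turned dark-wood pepper mill, standing: 58 mm across at the foot, 170 mm tall, 0.18 kg. Its rounded head, 49 mm across, lies 123 to 159 mm above the underside (grip it at about 140 mm); on top a 12 mm metal knob; the head does not turn. Origin: centre of the underside, z up. Goes into the large round well, last.
- jar_a: Slim clear-glass spice jar with a green paper label and a black-sided screw cap (its flat top is partly green or brown), standing: 45 mm across, 105 mm tall, 0.11 kg; the cap is the top 20 mm, as wide as the jar. Origin: centre of its underside, z up; its yaw does not matter. One of two jars that count as alike (the other is jar_b; either may go into either small round well).
- jar_b: Slim clear-glass spice jar with a green paper label and a black-sided screw cap (its flat top is partly green or brown), standing: 45 mm across, 105 mm tall, 0.11 kg; the cap is the top 20 mm, as wide as the jar. Origin: centre of its underside, z up; its yaw does not matter. One of two jars that count as alike (the other is jar_a; either may go into either small round well).
- honey_jar: A fat glass honey jar with a black screw cap, 63 mm across and 94 mm tall: like the spice jars but half as wide again and a little shorter. Origin at the centre of its underside. Stays where it stands.
- short_tin: A short food tin, 75 mm across and 58 mm tall. Origin at the centre of its underside. Stays where it stands.

How it is judged (in metres and radians):
At the end, for the whole second after the job is handed in: Tea box in the square well, a spice jar in each small round well, mill in the large round well: within 15 mm of the centre in caddy x and y, underside below 18 mm over the caddy's, upright to 0.12 rad; honey jar and tin upright, within 25 mm of their start; all at rest (x of tea_box in the frame of caddy between 0.032 and 0.062 m and y of tea_box in the frame of caddy between 0.032 and 0.062 m and z of each of tea_box, pepper_mill in the frame of caddy below 0.018 m and angle between each of tea_box, pepper_mill, honey_jar, short_tin's own z axis and vertical below 0.12 rad and x of pepper_mill in the frame of caddy between -0.062 and -0.032 m and y of pepper_mill in the frame of caddy between -0.062 and -0.032 m and (((x of jar_a in the frame of caddy between 0.032 and 0.062 m and y of jar_a in the frame of caddy between -0.062 and -0.032 m and z of jar_a in the frame of caddy below 0.018 m and angle between jar_a's own z axis and vertical below 0.12 rad) and (x of jar_b in the frame of caddy between -0.062 and -0.032 m and y of jar_b in the frame of caddy between 0.032 and 0.062 m and z of jar_b in the frame of caddy below 0.018 m and angle between jar_b's own z axis and vertical below 0.12 rad)) or ((x of jar_b in the frame of caddy between 0.032 and 0.062 m and y of jar_b in the frame of caddy between -0.062 and -0.032 m and z of jar_b in the frame of caddy below 0.018 m and angle between jar_b's own z axis and vertical below 0.12 rad) and (x of jar_a in the frame of caddy between -0.062 and -0.032 m and y of jar_a in the frame of caddy between 0.032 and 0.062 m and z of jar_a in the frame of caddy below 0.018 m and angle between jar_a's own z axis and vertical below 0.12 rad))) and linear speed of each of tea_box, pepper_mill, jar_a, jar_b, honey_jar, short_tin below 0.03 m/s and distance of each of honey_jar, short_tin from where it was at the start of the episode below 0.025 m); the robot touches nothing.
It fails at once if the pepper mill is in its well before the tea box is in its own ((x of pepper_mill in the frame of caddy between -0.062 and -0.032 m and y of pepper_mill in the frame of caddy between -0.062 and -0.032 m and z of pepper_mill in the frame of caddy below 0.018 m and angle between pepper_mill's own z axis and vertical below 0.12 rad) and not (x of tea_box in the frame of caddy between 0.032 and 0.062 m and y of tea_box in the frame of caddy between 0.032 and 0.062 m and z of tea_box in the frame of caddy below 0.018 m and angle between tea_box's own z axis and vertical below 0.12 rad)).
It fails at once if the pepper mill is in its well before the first spice jar is in its own ((x of pepper_mill in the frame of caddy between -0.062 and -0.032 m and y of pepper_mill in the frame of caddy between -0.062 and -0.032 m and z of pepper_mill in the frame of caddy below 0.018 m and angle between pepper_mill's own z axis and vertical below 0.12 rad) and not ((x of jar_a in the frame of caddy between 0.032 and 0.062 m and y of jar_a in the frame of caddy between -0.062 and -0.032 m and z of jar_a in the frame of caddy below 0.018 m and angle between jar_a's own z axis and vertical below 0.12 rad) or (x of jar_a in the frame of caddy between -0.062 and -0.032 m and y of jar_a in the frame of caddy between 0.032 and 0.062 m and z of jar_a in the frame of caddy below 0.018 m and angle between jar_a's own z axis and vertical below 0.12 rad))).
It fails at once if the pepper mill is in its well before the second spice jar is in its own ((x of pepper_mill in the frame of caddy between -0.062 and -0.032 m and y of pepper_mill in the frame of caddy between -0.062 and -0.032 m and z of pepper_mill in the frame of caddy below 0.018 m and angle between pepper_mill's own z axis and vertical below 0.12 rad) and not ((x of jar_b in the frame of caddy between 0.032 and 0.062 m and y of jar_b in the frame of caddy between -0.062 and -0.032 m and z of jar_b in the frame of caddy below 0.018 m and angle between jar_b's own z axis and vertical below 0.12 rad) or (x of jar_b in the frame of caddy between -0.062 and -0.032 m and y of jar_b in the frame of caddy between 0.032 and 0.062 m and z of jar_b in the frame of caddy below 0.018 m and angle between jar_b's own z axis and vertical below 0.12 rad))).
It fails at once if a thing is dropped (falls freely by more than about 4 cm) ((linear speed of tea_box above 0.9 m/s and contact force between the fingers and tea_box below 0.01 N) or (linear speed of pepper_mill above 0.9 m/s and contact force between the fingers and pepper_mill below 0.01 N) or (linear speed of jar_a above 0.9 m/s and contact force between the fingers and jar_a below 0.01 N) or (linear speed of jar_b above 0.9 m/s and contact force between the fingers and jar_b below 0.01 N)).
It also fails if it takes over 102 s, if anything falls off the work surface, if the arm or the gripper's body presses on something with over 40 N, if the wrist force passes 120 N, or if a joint passes its speed limit or range.

### The arm

A 6-joint arm with a two-finger parallel gripper is mounted at the origin on a cart in front of the work surface, level with it; the furniture and walls round the work are solid. World frame = base frame: x ahead of the robot, y to its left, z up, the work surface at z = 0. Lengths are in mm, angles in rad, forces in N, time in s.
With the tool pointing down it reaches from about 350 to 775 mm from the base axis. Payload 7.3 kg.
Tool frame: the origin (TCP) lies midway between the tips of the shut fingers; the grasp point (between the pads) lies 19 mm behind it; z points along the fingers, y is the line along which they close (so a half turn about z gives the same grasp; the last joint's range is limited). The gripper opens to 92 mm and grips with 3 to 60 N. Pads are 19 mm wide; open, the fingers measure 130 mm over their backs; the gripper's body (75 mm by 190 mm) begins 47 mm behind the grasp point.
Start: joints at [-1.488, 0.342, 1.524, -0, 1.275, -0.146], TCP at [119.096, -511.336, 193.741] pointing down, gripper open.
Joint ranges: [-2.53, 2.53], [-0.77, 2.02], [0.04, 2.7], [-1, 4.14], [0.28, 2.66], [-3.11, 3.11]. Speed limits (rad/s): [2.57, 2.57, 3.14, 3.14, 3.14, 3.14].

### API

Orientations are given as [roll, pitch, yaw] about the fixed x, y, z axes, in that order (R = Rz(yaw) Ry(pitch) Rx(roll)).
In Python, from plant import monitor, optics, workorder gives the robot as it stands. The module is installed in compiled form; this text tells all that it offers.
- The arm moves only by the tool servo_tool, never from a script. Its arguments are lists of equal length, an entry for each row: "linear": the shift along the tool's x, y, z as a fraction of full scale, a list of three; "spin": the turn about the tool's z as a fraction of full scale. In form: {"linear": [[dx, dy, dz], ...], "spin": [spin, ...]}. A call has exactly 8 rows; each row shifts and turns the commanded pose from where the row before left it, along the tool's axes as they then stand; what a row does not reach is not made up. Full scale, the value 1, is 200 mm for a shift and 90 degrees for a turn. A row lasts 1/8 s, in which the tool goes at most 62.5 mm and 10.7 degrees, less where a joint would pass 70% of its speed; a pose out of reach is approached as far as the arm can. A call with a number of a shift or a turn outside -1 to 1 is refused whole. A call with a gripper value outside its range is refused whole. "hand" is the opening, from -1 (shut) to 1 (fully open), set as the call begins (left out, the last holds). The fingers move at their own pace and stop on an object; the grip force is fixed at half the most. Time passes only in rows, so rows that do not move let the fingers close, or fill a call up. It gives the time, the measured TCP pose, the force, the opening and the grip force at its end, in the units of the state.
- monitor.get_obs(): the state, without advancing time (a new reading comes with each control period).
- optics.capture(name): name is "side" or "top"; returns a dict with "frame" (400x640x3 uint8, blue, green, red), "K" (3x3 intrinsics, pixels), "world_to_cam" (4x4, takes a point from world to camera coordinates). Camera axes: x right, y down, z forward; pixel columns grow to the right and rows downward; lengths in mm; the calibration is good to about 2 mm. A picture is of the moment at which its call begins. There is no depth.
- workorder.close_job(): hands the job in; it is judged then, once.
The state is a dict: "time": time; "joint_positions": joint angles; "dq": joint speeds; "tau": joint torques, N m; "tool_pos": TCP position; "tcp_rot": TCP orientation; "contact_force": force on the tool from outside, world axes, zero at the start; "moment": the same for the moment, N m; "grip_width": finger opening in mm; "finger_force": force on a finger pad.
Only numpy, scipy, OpenCV 4.12 (cv2) and the standard library are available. Lean on these libraries where they do the work, as an engineer would, in place of code of your own. Each camera call takes 0.05 s, during which the arm holds its last target. There are 200 camera calls.

## Working session

There is one attempt and no reset: what is moved stays moved. The work goes in short steps, Python scripts to look and compute and a tool call to move; the robot and the scene stay as the last step left them, time stands still between calls to the robot, and variables do not carry over. Pictures are saved under pics/ and viewed, at most 14 in all, crops included, and the job is handed in when it is done.

Besides the shell and the picture viewer there is one more tool, called after "Emit:" by a JSON object that holds its "fn" and its "kwargs". servo_tool: Moves the arm, as the interface text tells. Shift numbers are shares of 200 mm and turn numbers shares of 90 degrees, none past 1 either way. Its arguments: {"type":"object","properties":{"linear":{"type":"array","items":{"type":"array","items":{"type":"number","minimum":-1,"maximum":1}}},"spin":{"type":"array","items":{"type":"number","minimum":-1,"maximum":1}},"hand":{"type":"number"}},"required":["linear","spin"]}

```bash
mkdir -p pics && python3 - <<'E'
from plant import monitor, optics
import cv2,json,numpy as np
o=monitor.get_obs();print(o['time'],o['tool_pos'],o['tcp_rot'],o['grip_width'])
for n in('top','side'):
    c=optics.capture(n);cv2.imwrite(f'pics/{n}0.png',c['frame']);np.savez(f'{n}.npz',K=c['K'],T=c['world_to_cam']);print(n,c['K'].tolist(),np.round(c['world_to_cam'],3).tolist())
E
```

```text
0.0 [ 119.05297812 -510.85982905  193.052473  ] [-3.14011032e+00 -2.15625117e-04  2.28818369e-01] 91.4714044942717
top [[369.79554101088263, 0.0, 323.58812445448825], [0.0, 369.79554101088263, 193.42946821810145], [0.0, 0.0, 1.0]] [[-0.024, -0.999, -0.023, 27.958], [-0.997, 0.025, -0.067, 557.669], [0.067, 0.021, -0.998, 874.779], [0.0, 0.0, 0.0, 1.0]]
side [[428.0202796597818, 0.0, 316.38365666652385], [0.0, 428.0202796597818, 193.40404416571968], [0.0, 0.0, 1.0]] [[0.962, -0.273, -0.011, -511.052], [-0.154, -0.508, -0.848, 128.198], [0.226, 0.817, -0.53, 861.199], [0.0, 0.0, 0.0, 1.0]]
```

View pics/top0.png

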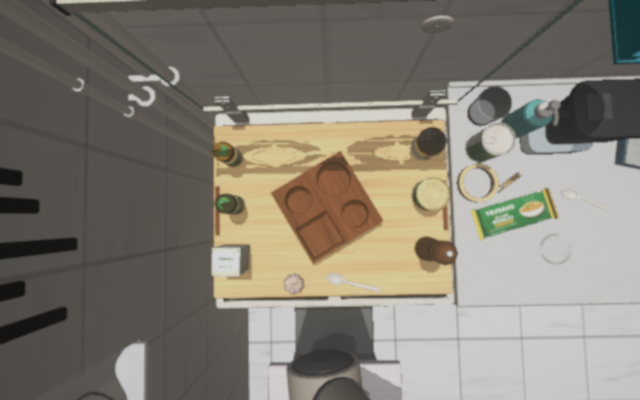

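View pics/side0.png

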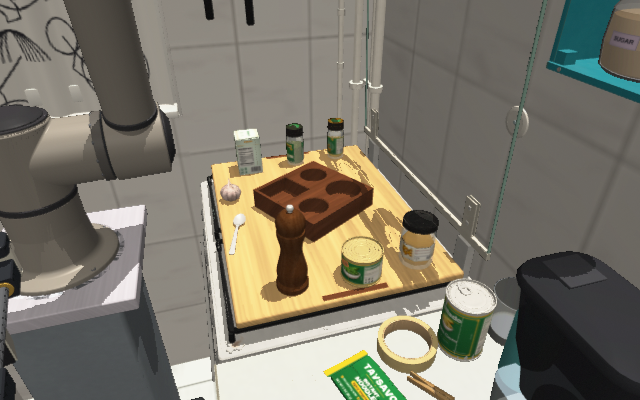

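The top view (up is +x, left is +y) shows the caddy near (327,207). Jars are at about (224,152) and (225,203), the tea box at (228,261), the mill at (440,251), the tin at (432,193) and the honey jar at (431,142). I'll enlarge both views.

```bash
python3 - <<'E'
import cv2
a=cv2.imread('pics/top0.png')
cv2.imwrite('pics/t1.png',cv2.resize(a[125:285,205:265],None,fx=3.75,fy=3.75,interpolation=2))
x=cv2.resize(a[125:285,205:265],None,fx=3.7,fy=3.7,interpolation=2);y=cv2.resize(a[145:270,265:390],None,fx=4.6,fy=4.6,interpolation=2)[:575]
import numpy as np
x=np.pad(x,((0,0),(0,0),(0,0)))[:575];y=np.pad(y,((0,592-y.shape[0]),(0,0),(0,0)))[:575]
cv2.imwrite('pics/t1.png',np.hstack([x,y]));print(x.shape,y.shape)
b=cv2.imread('pics/side0.png')
cv2.imwrite('pics/s1.png',cv2.resize(b[110:310,220:450],None,fx=3,fy=3,interpolation=2)[:600])
E
```

```text
(575, 222, 3) (575, 575, 3)
```

View pics/t1.png

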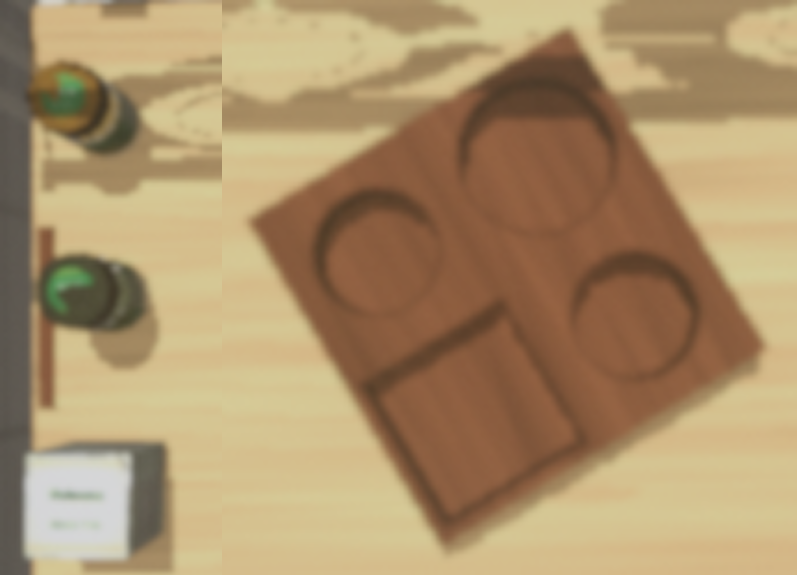

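View pics/s1.png

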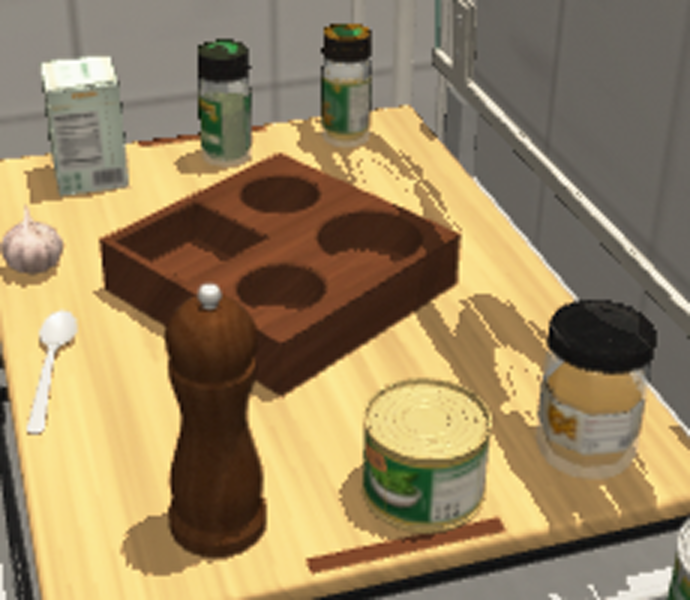

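The crops show the caddy corners, and the well layout puts the square well at lower left and the large round one at upper right. The jar caps, tea top and mill knob are also clear. Next I'll compute positions and check them by reprojection.

```bash
cat > h.py <<'E'
import numpy as np,cv2
C={n:dict(np.load(n+'.npz')) for n in('top','side')}
def proj(n,P):
    T=C[n]['T'];p=np.atleast_2d(P)@T[:3,:3].T+T[:3,3];q=p@C[n]['K'].T;return q[:,:2]/q[:,2:]
def ray(n,uv,z):
    T=C[n]['T'];R=T[:3,:3];c=-R.T@T[:3,3]
    d=R.T@np.linalg.inv(C[n]['K'])@[uv[0],uv[1],1];return c+d*(z-c[2])/d[2]
def circ(x,y,z,r):
    a=np.linspace(0,2*np.pi,40);return np.c_[x+r*np.cos(a),y+r*np.sin(a),0*a+z]
def sq(x,y,z,h,yaw):
    c,s=np.cos(yaw),np.sin(yaw);p=np.array([[1,1],[-1,1],[-1,-1],[1,-1]])*h
    return np.c_[x+c*p[:,0]-s*p[:,1],y+s*p[:,0]+c*p[:,1],0*p[:,0]+z]
def draw(im,n,P,s,off,col=(0,0,255)):
    q=((proj(n,P)-off+.5)*s-.5).round().astype(int);cv2.polylines(im,[q],True,col,1)
E
python3 - <<'E'
from h import *
A=lambda x,y:((x-222)/4.6+265,y/4.6+145)
B=lambda x,y:(x/3.7+205,y/3.7+125)
S=lambda x,y:(x/3+220,y/3+110)
k=np.array([ray('top',A(*p),63) for p in[(570,28),(250,218),(448,550),(763,345)]])
print('caddy',k.round(1).tolist(),k.mean(0));print([np.linalg.norm(k[i]-k[i-1]) for i in range(4)])
w=np.array([ray('top',A(*p),63) for p in[(367,385),(505,303),(582,440),(447,522)]]);print('sq',w.mean(0))
for p in[(538,157),(376,253),(635,315)]:print('well',ray('top',A(*p),63))
for nm,p in(('j1',(69,101)),('j2',(79,294))):print(nm,ray('top',B(*p),123))
t=np.array([ray('top',B(*p),117) for p in[(25,453),(130,453),(130,558),(25,558)]]);print('tea',t.round(1).tolist(),t.mean(0))
for nm,p,z in(('j1',(347,36),123),('j2',(223,52),123),('tea',(82,72),118),('knob',(209,292),186),('tin',(427,420),76),('honey',(602,335),112)):print('side',nm,ray('side',S(*p),z))
print('knobtop',ray('top',(449.5,253),186),'tin',ray('top',(432,193),76))
E
```

```text
caddy [[652.3, -28.4, 63.0], [560.7, 134.4, 63.0], [394.0, 38.7, 63.0], [491.2, -119.6, 63.0]] [524.54325505   6.28829901  63.        ]
[np.float64(185.19031129848423), np.float64(186.78984428405883), np.float64(192.16806492048372), np.float64(185.75580630931594)]
sq [461.28408995  23.74932072  63.        ]
well [587.60856932 -10.61868402  63.        ]
well [541.53598848  71.48666544  63.        ]
well [507.52673343 -56.75543456  63.        ]
j1 [645.79334746 226.31841849 123.        ]
j2 [532.72461291 221.11030552 123.        ]
tea [[441.6, 254.9, 117.0], [440.2, 193.7, 117.0], [380.2, 194.2, 117.0], [381.4, 255.1, 117.0]] [410.86247788 224.45654211 117.        ]
side j1 [647.56453694 219.53809577 123.        ]
side j2 [535.87344189 217.73158889 123.        ]
side tea [415.76784206 223.47499543 118.        ]
side knob [ 424.64460949 -229.83865205  186.        ]
side tin [ 548.8750448  -236.55608599   76.        ]
side honey [ 658.91812313 -233.13444984  112.        ]
knobtop [ 425.72197537 -229.21358554  186.        ] tin [ 549.17799946 -230.49961367   76.        ]
```

```bash
cat > ov.py <<'E'
from h import *
O=dict(c=(524.5,7,2.094),j1=(646.5,223.5),j2=(534,219.5),tea=(412.5,224.5,0.01),mill=(425,-229.5),tin=(549,-234),honey=(658,-233))
def dr(im,n,s,off):
    d=lambda P,c=(0,0,255):draw(im,n,P,s,off,c)
    x,y,w=O['c'];d(sq(x,y,63,95,w));d(sq(x,y,18,95,w),(255,0,0))
    c,q=np.cos(w),np.sin(w)
    for a,b,r in((-47,-47,38.5),(47,-47,30.5),(-47,47,30.5)):d(circ(x+c*a-q*b,y+q*a+c*b,63,r))
    d(sq(x+(c-q)*47,y+(q+c)*47,63,39.5,w))
    for j in('j1','j2'):d(circ(*O[j],123,22.5));d(circ(*O[j],18,22.5),(255,0,0))
    t=O['tea'];d(sq(t[0],t[1],117,31.5,t[2]));d(sq(t[0],t[1],18,31.5,t[2]),(255,0,0))
    m=O['mill'];d(circ(*m,18,29),(255,0,0));d(circ(*m,158,24.5));d(circ(*m,188,6),(255,255,0))
    d(circ(*O['tin'],76,37.5));d(circ(*O['honey'],112,31.5))
    return im
if __name__=='__main__':
    a=cv2.imread('pics/top0.png')[125:295,205:465];b=cv2.imread('pics/side0.png')[110:310,220:450]
    cv2.imwrite('pics/o1.png',dr(cv2.resize(a,None,fx=3,fy=3,interpolation=2),'top',3,(205,125)))
    cv2.imwrite('pics/o2.png',dr(cv2.resize(b,None,fx=3,fy=3,interpolation=2),'side',3,(220,110)))
E
python3 ov.py
```

```text
(no output)
```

View pics/o1.png

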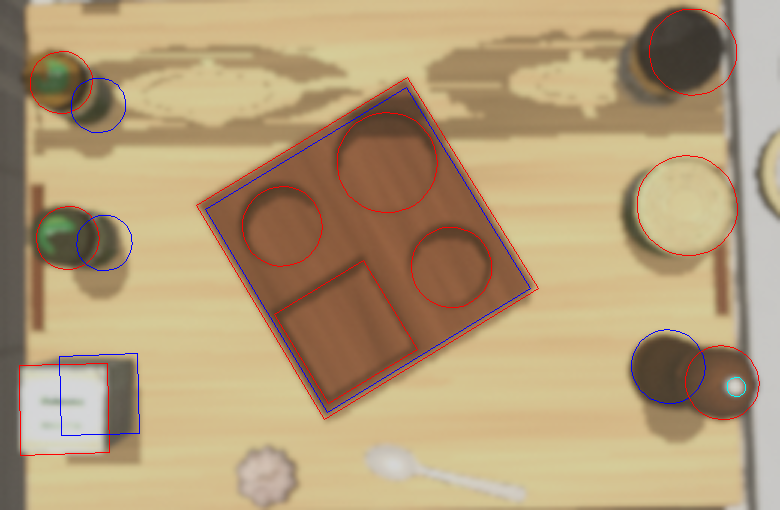

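View pics/o2.png

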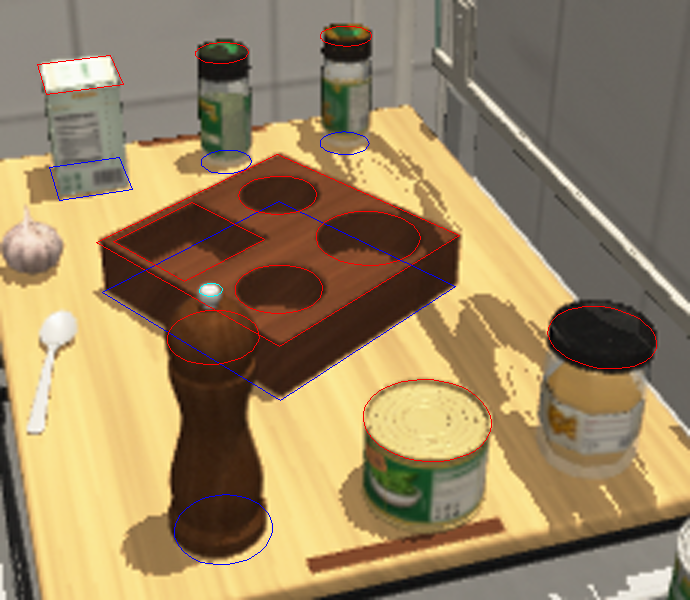

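The overlays agree within about 2 mm in both views. I'll locate the back rail, then write a row planner.

```bash
cat > plan.py <<'E'
# usage: plan.py x y z yawdeg moverows   -> rows in tool units from the measured pose
import sys,json,numpy as np
from plant import monitor
o=monitor.get_obs();p=np.array(o['tool_pos']);yaw=o['tcp_rot'][2]
a=list(map(float,sys.argv[1:]));n=int(a[4]) if len(a)>4 else 8
dy=(np.radians(a[3])-yaw+np.pi)%(2*np.pi)-np.pi
print('t',round(o['time'],2),'at',p.round(1),'rpy deg',np.degrees(o['tcp_rot']).round(1),'w',round(o['grip_width'],1),'F',np.round(o['contact_force'],1),'d',(np.array(a[:3])-p).round(1),'dyaw',round(np.degrees(dy),1))
d=(np.array(a[:3])-p)/n;L=[];S=[]
for i in range(8):
    if i<n:
        c,s=np.cos(yaw),np.sin(yaw);L.append([round((d[0]*c+d[1]*s)/200,3),round((d[0]*s-d[1]*c)/200,3),round(-d[2]/200,3)])
        q=round(-np.degrees(dy)/n/90,3);S.append(q);yaw-=q*np.pi/2
    else:L.append([0,0,0]);S.append(0)
print(json.dumps(L),json.dumps(S))
E
python3 - <<'E'
from h import *
from scipy.optimize import least_squares
for a,b in(((228,108),(372,132)),((437,97),(478,222))):
    r=least_squares(lambda P:np.r_[proj('top',P)[0]-a,proj('side',P)[0]-b],[700,0,20]);print(r.x.round(),r.cost)
E
python3 plan.py 390 -150 260 60 8
```

```text
[757. 229.  76.] 0.04300310714686403
[ 766. -247.   97.] 3.310848887068094
t 0.1 at [ 119.1 -510.9  193.1] rpy deg [-179.9   -0.    13.1] w 91.8 F [-1.  -0.3  0.3] d [270.9 360.9  66.9] dyaw 46.9
[[0.216, -0.181, -0.042], [0.233, -0.158, -0.042], [0.248, -0.134, -0.042], [0.261, -0.108, -0.042], [0.27, -0.081, -0.042], [0.277, -0.053, -0.042], [0.281, -0.024, -0.042], [0.282, 0.005, -0.042]] [-0.065, -0.065, -0.065, -0.065, -0.065, -0.065, -0.065, -0.065]
```

Emit:
{"fn": "servo_tool", "kwargs": {"linear": [[0.216,-0.181,-0.042],[0.233,-0.158,-0.042],[0.248,-0.134,-0.042],[0.261,-0.108,-0.042],[0.27,-0.081,-0.042],[0.277,-0.053,-0.042],[0.281,-0.024,-0.042],[0.282,0.005,-0.042]], "spin": [-0.065,-0.065,-0.065,-0.065,-0.065,-0.065,-0.065,-0.065], "hand": 1}}

```text
time: 1.1
tool_pos: [390.5, -148.7, 261.1]
tcp_rot: [3.142, 0.0, 1.049]
contact_force: [0.9, -0.8, 0.3]
grip_width: 91.7
finger_force: 0.0
```

```bash
python3 plan.py 412.5 224 190 90 8
```

```text
t 1.1 at [ 390.5 -148.7  261.1] rpy deg [180.    0.   60.1] w 91.7 F [ 0.9 -0.8  0.3] d [ 22.  372.7 -71.1] dyaw 29.9
[[0.209, -0.104, 0.044], [0.215, -0.09, 0.044], [0.221, -0.076, 0.044], [0.225, -0.061, 0.044], [0.229, -0.046, 0.044], [0.231, -0.031, 0.044], [0.233, -0.016, 0.044], [0.233, -0.0, 0.044]] [-0.042, -0.042, -0.042, -0.042, -0.042, -0.042, -0.042, -0.042]
```

Emit:
{"fn": "servo_tool", "kwargs": {"linear": [[0.209,-0.104,0.044],[0.215,-0.09,0.044],[0.221,-0.076,0.044],[0.225,-0.061,0.044],[0.229,-0.046,0.044],[0.231,-0.031,0.044],[0.233,-0.016,0.044],[0.233,0,0.044]], "spin": [-0.042,-0.042,-0.042,-0.042,-0.042,-0.042,-0.042,-0.042]}}

```text
time: 2.1
tool_pos: [412.8, 223.7, 189.9]
tcp_rot: [-3.141, 0.0, 1.576]
contact_force: [0.9, 0.2, 0.2]
grip_width: 91.7
finger_force: 0.0
```

```bash
python3 plan.py 412.5 224 72 90 6
```

```text
t 2.1 at [412.8 223.7 189.9] rpy deg [-180.     0.    90.3] w 91.7 F [0.9 0.2 0.2] d [  -0.3    0.3 -117.9] dyaw -0.3
[[0.0, -0.0, 0.098], [0.0, -0.0, 0.098], [0.0, -0.0, 0.098], [0.0, -0.0, 0.098], [0.0, -0.0, 0.098], [0.0, -0.0, 0.098], [0, 0, 0], [0, 0, 0]] [0.001, 0.001, 0.001, 0.001, 0.001, 0.001, 0, 0]
```

Emit:
{"fn": "servo_tool", "kwargs": {"linear": [[0,0,0.098],[0,0,0.098],[0,0,0.098],[0,0,0.098],[0,0,0.098],[0,0,0.098],[0,0,0],[0,0,0]], "spin": [0,0,0,0,0,0,0,0]}}

```text
time: 3.1
tool_pos: [413.4, 222.2, 73.4]
tcp_rot: [3.141, -0.0, 1.573]
contact_force: [-0.3, 0.4, 0.1]
grip_width: 91.7
finger_force: 0.0
```

Emit:
{"fn": "servo_tool", "kwargs": {"linear": [[0,0,0],[0,0,0],[0,0,0],[0,0,0],[0,0,0],[0,0,0],[0,0,0],[0,0,0]], "spin": [0,0,0,0,0,0,0,0], "hand": -1}}

```text
time: 4.1
tool_pos: [413.2, 222.2, 73.1]
tcp_rot: [3.141, -0.0, 1.573]
contact_force: [0.2, 0.6, 5.6]
grip_width: 63.1
finger_force: 29.9
```

Emit:
{"fn": "servo_tool", "kwargs": {"linear": [[0,0,-0.05],[0,0,-0.1],[0,0,-0.1],[0,0,-0.1],[0,0,-0.1],[0,0,0],[0,0,0],[0,0,0]], "spin": [0,0,0,0,0,0,0,0]}}

```text
time: 5.1
tool_pos: [412.5, 221.9, 162.0]
tcp_rot: [-3.14, 0.001, 1.573]
contact_force: [0.2, -0.5, 0.2]
grip_width: 63.3
finger_force: 29.9
```

```bash
python3 plan.py 461.2 22.8 150 120 7
```

```text
t 5.1 at [412.5 221.9 162. ] rpy deg [-179.9    0.    90.1] w 63.3 F [ 0.2 -0.5  0.2] d [  48.7 -199.1  -12. ] dyaw 29.9
[[-0.142, 0.034, 0.009], [-0.144, 0.024, 0.009], [-0.146, 0.013, 0.009], [-0.146, 0.002, 0.009], [-0.146, -0.008, 0.009], [-0.145, -0.019, 0.009], [-0.143, -0.03, 0.009], [0, 0, 0]] [-0.047, -0.047, -0.047, -0.047, -0.047, -0.047, -0.047, 0]
```

Emit:
{"fn": "servo_tool", "kwargs": {"linear": [[-0.142,0.034,0.009],[-0.144,0.024,0.009],[-0.146,0.013,0.009],[-0.146,0.002,0.009],[-0.146,-0.008,0.009],[-0.145,-0.019,0.009],[-0.143,-0.03,0.009],[0,0,0]], "spin": [-0.047,-0.047,-0.047,-0.047,-0.047,-0.047,-0.047,0]}}

```text
time: 6.1
tool_pos: [461.7, 22.0, 149.5]
tcp_rot: [-3.14, -0.001, 2.088]
contact_force: [-0.9, 0.0, -0.6]
grip_width: 63.2
finger_force: 29.9
```

```bash
python3 plan.py 461.2 22.8 90 120 6
```

```text
t 6.1 at [461.7  22.  149.5] rpy deg [-179.9   -0.   119.6] w 63.2 F [-0.9  0.  -0.6] d [ -0.5   0.8 -59.5] dyaw 0.4
[[0.001, -0.0, 0.05], [0.001, -0.0, 0.05], [0.001, -0.0, 0.05], [0.001, -0.0, 0.05], [0.001, -0.0, 0.05], [0.001, -0.0, 0.05], [0, 0, 0], [0, 0, 0]] [-0.001, -0.001, -0.001, -0.001, -0.001, -0.001, 0, 0]
```

Emit:
{"fn": "servo_tool", "kwargs": {"linear": [[0.004,0,0.05],[0,0,0.05],[0,0,0.05],[0,0,0.05],[0,0,0.05],[0,0,0.05],[0,0,0],[0,0,0]], "spin": [-0.004,0,0,0,0,0,0,0]}}

```text
time: 7.1
tool_pos: [461.5, 24.0, 90.5]
tcp_rot: [3.141, 0.0, 2.096]
contact_force: [1.1, -1.3, -0.9]
grip_width: 63.5
finger_force: 29.9
```

Emit:
{"fn": "servo_tool", "kwargs": {"linear": [[0,0,0.01],[0,0,0.01],[0,0,0.008],[0,0,0.005],[0,0,0],[0,0,0],[0,0,0],[0,0,0]], "spin": [0,0,0,0,0,0,0,0]}}

```text
time: 8.1
tool_pos: [461.4, 24.0, 83.7]
tcp_rot: [3.142, 0.0, 2.096]
contact_force: [0.2, 0.5, -0.2]
grip_width: 63.1
finger_force: 29.9
```

Emit:
{"fn": "servo_tool", "kwargs": {"linear": [[0,0,0.004],[0,0,0],[0,0,0],[0,0,0],[0,0,0],[0,0,0],[0,0,0],[0,0,0]], "spin": [0,0,0,0,0,0,0,0], "hand": 1}}

```text
time: 9.1
tool_pos: [461.3, 24.1, 82.9]
tcp_rot: [-3.142, 0.0, 2.096]
contact_force: [-0.5, 0.7, 0.3]
grip_width: 91.7
finger_force: 0.0
```

Emit:
{"fn": "servo_tool", "kwargs": {"linear": [[0,0,-0.05],[0,0,-0.1],[0,0,-0.1],[0,0,-0.15],[0,0,-0.15],[0,0,0],[0,0,0],[0,0,0]], "spin": [0,0,0,0,0,0,0,0]}}

```text
time: 10.1
tool_pos: [460.6, 24.1, 192.0]
tcp_rot: [-3.14, -0.001, 2.096]
contact_force: [0.7, 0.1, 0.9]
grip_width: 91.5
finger_force: 0.0
```

```bash
python3 plan.py 534 219.5 175 90 8
```

```text
t 10.1 at [460.6  24.1 192. ] rpy deg [-1.799e+02 -1.000e-01  1.201e+02] w 91.5 F [0.7 0.1 0.9] d [ 73.4 195.4 -17. ] dyaw -30.1
[[0.083, 0.101, 0.011], [0.089, 0.095, 0.011], [0.095, 0.089, 0.011], [0.101, 0.083, 0.011], [0.106, 0.076, 0.011], [0.111, 0.069, 0.011], [0.115, 0.061, 0.011], [0.119, 0.054, 0.011]] [0.042, 0.042, 0.042, 0.042, 0.042, 0.042, 0.042, 0.042]
```

Emit:
{"fn": "servo_tool", "kwargs": {"linear": [[0.083,0.101,0.011],[0.089,0.095,0.011],[0.095,0.089,0.011],[0.101,0.083,0.011],[0.106,0.076,0.011],[0.111,0.069,0.011],[0.115,0.061,0.011],[0.119,0.054,0.011]], "spin": [0.042,0.042,0.042,0.042,0.042,0.042,0.042,0.042]}}

```text
time: 11.1
tool_pos: [534.5, 220.2, 174.1]
tcp_rot: [-3.14, 0.001, 1.567]
contact_force: [0.8, -0.2, -0.6]
grip_width: 91.7
finger_force: 0.0
```

```bash
python3 plan.py 534 219.5 79 90 6; python3 - <<'E'
from ov import *
from plant import optics
O['tea']=(460.3,24.2,2.094)
im=optics.capture('side')['frame'][110:260,220:400]
im=cv2.resize(im,None,fx=4,fy=4,interpolation=2);d=lambda P,c:draw(im,'side',P,4,(220,110),c)
d(sq(460.3,24.2,127,31.5,2.094),(0,0,255))
for j in('j1','j2'):d(circ(*O[j],123,22.5),(0,0,255))
cv2.imwrite('pics/p1.png',im)
E
```

```text
t 11.1 at [534.5 220.2 174.1] rpy deg [-179.9    0.    89.8] w 91.7 F [ 0.8 -0.2 -0.6] d [ -0.5  -0.7 -95.1] dyaw 0.2
[[-0.001, -0.0, 0.079], [-0.001, -0.0, 0.079], [-0.001, -0.0, 0.079], [-0.001, -0.0, 0.079], [-0.001, -0.0, 0.079], [-0.001, -0.0, 0.079], [0, 0, 0], [0, 0, 0]] [-0.0, -0.0, -0.0, -0.0, -0.0, -0.0, 0, 0]
```

View pics/p1.png

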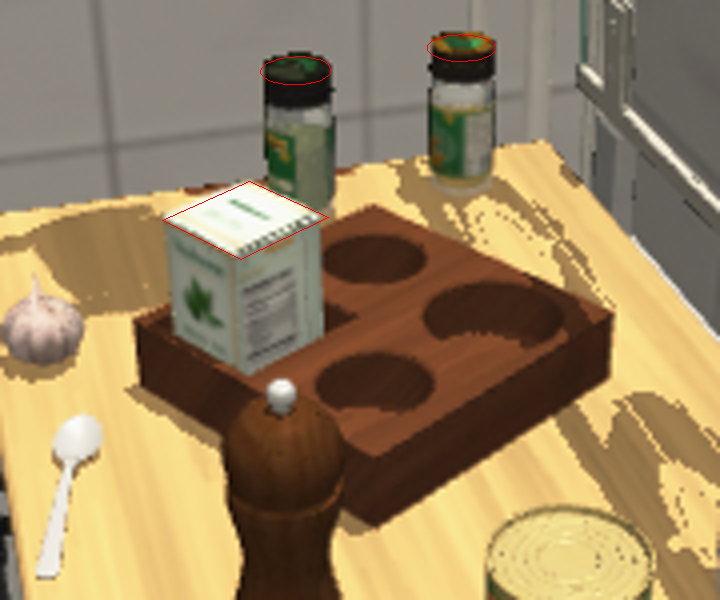

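The side view shows the tea box seated in the square well, matching the reprojected top at (240,220) in the crop. Jar 2 comes next.

Emit:
{"fn": "servo_tool", "kwargs": {"linear": [[-0.002,0,0.079],[0,0,0.079],[0,0,0.079],[0,0,0.079],[0,0,0.079],[0,0,0.079],[0,0,0],[0,0,0]], "spin": [0,0,0,0,0,0,0,0]}}

```text
time: 12.15
tool_pos: [535.1, 219.2, 80.8]
tcp_rot: [3.141, -0.0, 1.569]
contact_force: [0.0, -0.5, 0.3]
grip_width: 91.5
finger_force: 0.0
```

Emit:
{"fn": "servo_tool", "kwargs": {"linear": [[0,0,0],[0,0,0],[0,0,0],[0,0,0],[0,0,0],[0,0,0],[0,0,0],[0,0,0]], "spin": [0,0,0,0,0,0,0,0], "hand": -1}}

```text
time: 13.15
tool_pos: [534.9, 219.1, 80.5]
tcp_rot: [3.141, 0.0, 1.569]
contact_force: [0.6, -0.0, 0.2]
grip_width: 43.5
finger_force: 30.0
```

Emit:
{"fn": "servo_tool", "kwargs": {"linear": [[0,0,-0.05],[0,0,-0.1],[0,0,-0.1],[0,0,-0.1],[0,0,-0.05],[0,0,0],[0,0,0],[0,0,0]], "spin": [0,0,0,0,0,0,0,0]}}

```text
time: 14.15
tool_pos: [534.3, 218.9, 159.6]
tcp_rot: [-3.14, 0.001, 1.569]
contact_force: [-0.7, 0.5, -1.6]
grip_width: 43.7
finger_force: 30.0
```

```bash
python3 plan.py 542 71 155 60 7
```

```text
t 14.15 at [534.3 218.9 159.6] rpy deg [-179.9    0.    89.9] w 43.7 F [-0.7  0.5 -1.6] d [   7.7 -147.9   -4.6] dyaw -29.9
[[-0.106, 0.006, 0.003], [-0.105, 0.014, 0.003], [-0.104, 0.021, 0.003], [-0.102, 0.029, 0.003], [-0.099, 0.036, 0.003], [-0.096, 0.043, 0.003], [-0.093, 0.05, 0.003], [0, 0, 0]] [0.047, 0.047, 0.047, 0.047, 0.047, 0.047, 0.047, 0]
```

Emit:
{"fn": "servo_tool", "kwargs": {"linear": [[-0.106,0.006,0.003],[-0.105,0.014,0.003],[-0.104,0.021,0.003],[-0.102,0.029,0.003],[-0.099,0.036,0.003],[-0.096,0.043,0.003],[-0.093,0.05,0.003],[0,0,0]], "spin": [0.047,0.047,0.047,0.047,0.047,0.047,0.047,0]}}

```text
time: 15.15
tool_pos: [542.3, 68.8, 156.3]
tcp_rot: [3.142, 0.0, 1.047]
contact_force: [0.6, -0.6, -0.8]
grip_width: 43.7
finger_force: 30.0
```

```bash
python3 plan.py 542 71 98 60 6;  python3 - <<'E'
from ov import *
from plant import optics,monitor
x,y,z=monitor.get_obs()['tool_pos']
im=optics.capture('side')['frame'][50:250,220:420]
im=cv2.resize(im,None,fx=3,fy=3,interpolation=2);d=lambda P,c:draw(im,'side',P,3,(220,50),c)
d(circ(x,y,z-62.5,22.5),(0,0,255));d(circ(x,y,z-62.5+85,22.5),(0,0,255));d(circ(541.7,71.2,63,30.5),(255,0,0))
cv2.imwrite('pics/p2.png',im)
E
```

```text
t 15.15 at [542.3  68.8 156.3] rpy deg [180.   0.  60.] w 43.7 F [ 0.6 -0.6 -0.8] d [ -0.3   2.2 -58.3] dyaw 0.0
[[0.001, -0.001, 0.049], [0.001, -0.001, 0.049], [0.001, -0.001, 0.049], [0.001, -0.001, 0.049], [0.001, -0.001, 0.049], [0.001, -0.001, 0.049], [0, 0, 0], [0, 0, 0]] [-0.0, -0.0, -0.0, -0.0, -0.0, -0.0, 0, 0]
```

View pics/p2.png

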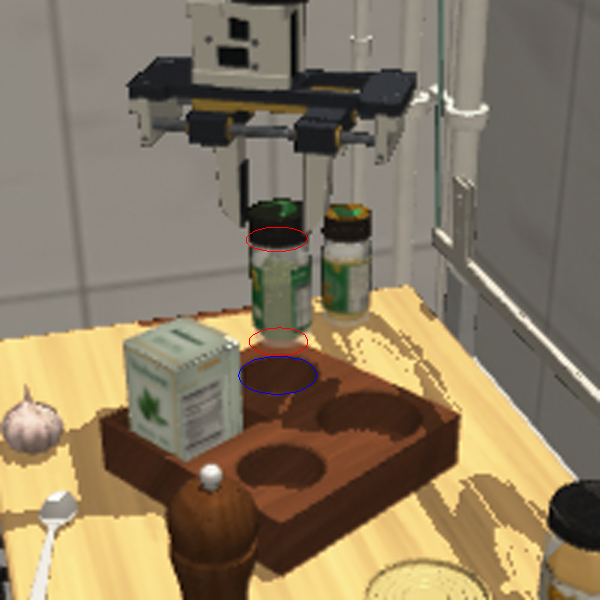

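The jar hangs upright in the grip, within 2 mm of its prediction (crop cap at 279,222), so I'll lower it.

Emit:
{"fn": "servo_tool", "kwargs": {"linear": [[0.005,-0.005,0.048],[0.003,-0.003,0.048],[0,0,0.048],[0,0,0.048],[0,0,0.048],[0,0,0.048],[0,0,0],[0,0,0]], "spin": [0,0,0,0,0,0,0,0]}}

```text
time: 16.2
tool_pos: [542.1, 73.4, 98.9]
tcp_rot: [3.141, -0.0, 1.052]
contact_force: [0.4, -0.2, -1.2]
grip_width: 43.6
finger_force: 30.0
```

Emit:
{"fn": "servo_tool", "kwargs": {"linear": [[0,0,0.01],[0,0,0.01],[0,0,0.008],[0,0,0.007],[0,0,0],[0,0,0],[0,0,0],[0,0,0]], "spin": [0,0,0,0,0,0,0,0]}}

```text
time: 17.2
tool_pos: [541.9, 73.4, 91.7]
tcp_rot: [3.141, 0.0, 1.052]
contact_force: [-0.6, -0.1, -1.2]
grip_width: 44.0
finger_force: 30.0
```

Emit:
{"fn": "servo_tool", "kwargs": {"linear": [[-0.004,0.003,0.003],[-0.004,0.002,0.003],[0,0,0],[0,0,0],[0,0,0],[0,0,0],[0,0,0],[0,0,0]], "spin": [0,0,0,0,0,0,0,0]}}

```text
time: 18.2
tool_pos: [542.0, 71.5, 90.5]
tcp_rot: [3.141, 0.0, 1.052]
contact_force: [-0.0, -0.4, 0.9]
grip_width: 43.4
finger_force: 30.0
```

Emit:
{"fn": "servo_tool", "kwargs": {"linear": [[0,0,0],[0,0,0],[0,0,0],[0,0,0],[0,0,0],[0,0,0],[0,0,0],[0,0,0]], "spin": [0,0,0,0,0,0,0,0], "hand": 0.6}}

```text
time: 19.2
tool_pos: [541.9, 71.5, 90.5]
tcp_rot: [3.142, 0.0, 1.052]
contact_force: [-0.0, -0.0, -0.4]
grip_width: 73.5
finger_force: 0.0
```

Emit:
{"fn": "servo_tool", "kwargs": {"linear": [[0,0,-0.05],[0,0,-0.1],[0,0,-0.1],[0,0,-0.15],[0,0,-0.1],[0,0,0],[0,0,0],[0,0,0]], "spin": [0,0,0,0,0,0,0,0]}}

```text
time: 20.2
tool_pos: [541.3, 71.5, 189.4]
tcp_rot: [-3.14, 0.001, 1.052]
contact_force: [0.4, -0.0, 0.3]
grip_width: 73.4
finger_force: 0.0
```

```bash
python3 plan.py 646.5 223 175 90 8
```

```text
t 20.2 at [541.3  71.5 189.4] rpy deg [-1.799e+02  1.000e-01  6.030e+01] w 73.4 F [ 0.4 -0.   0.3] d [105.2 151.5 -14.4] dyaw 29.7
[[0.115, 0.01, 0.009], [0.114, 0.018, 0.009], [0.113, 0.025, 0.009], [0.111, 0.032, 0.009], [0.108, 0.039, 0.009], [0.106, 0.046, 0.009], [0.103, 0.053, 0.009], [0.099, 0.059, 0.009]] [-0.041, -0.041, -0.041, -0.041, -0.041, -0.041, -0.041, -0.041]
```

Seated. Jar 1 next.

Emit:
{"fn": "servo_tool", "kwargs": {"linear": [[0.115,0.01,0.009],[0.114,0.018,0.009],[0.113,0.025,0.009],[0.111,0.032,0.009],[0.108,0.039,0.009],[0.106,0.046,0.009],[0.103,0.053,0.009],[0.099,0.059,0.009]], "spin": [-0.041,-0.041,-0.041,-0.041,-0.041,-0.041,-0.041,-0.041], "hand": 1}}

```text
time: 21.2
tool_pos: [647.4, 223.7, 174.8]
tcp_rot: [-3.14, 0.001, 1.569]
contact_force: [0.2, -1.3, -1.2]
grip_width: 92.1
finger_force: 0.0
```

Emit:
{"fn": "servo_tool", "kwargs": {"linear": [[0,0,0.079],[0,0,0.079],[0,0,0.079],[0,0,0.079],[0,0,0.079],[0,0,0.075],[0,0,0],[0,0,0]], "spin": [0,0,0,0,0,0,0,0]}}

```text
time: 22.2
tool_pos: [647.7, 223.3, 82.6]
tcp_rot: [3.141, -0.0, 1.567]
contact_force: [0.6, -0.2, -0.1]
grip_width: 92.0
finger_force: 0.0
```

Emit:
{"fn": "servo_tool", "kwargs": {"linear": [[0,0,0],[0,0,0],[0,0,0],[0,0,0],[0,0,0],[0,0,0],[0,0,0],[0,0,0]], "spin": [0,0,0,0,0,0,0,0], "hand": -1}}

```text
time: 23.2
tool_pos: [647.4, 223.2, 82.1]
tcp_rot: [3.141, 0.0, 1.567]
contact_force: [0.5, 0.6, -0.3]
grip_width: 42.5
finger_force: 30.0
```

Emit:
{"fn": "servo_tool", "kwargs": {"linear": [[0,0,-0.05],[0,0,-0.12],[0,0,-0.15],[0,0,-0.15],[0,0,-0.15],[0,0,-0.09],[0,0,0],[0,0,0]], "spin": [0,0,0,0,0,0,0,0]}}

```text
time: 24.2
tool_pos: [646.8, 223.1, 223.1]
tcp_rot: [-3.14, 0.0, 1.567]
contact_force: [0.2, -0.1, -2.0]
grip_width: 42.7
finger_force: 30.0
```

```bash
python3 plan.py 507.4 -57 225 90 8
```

```text
t 24.2 at [646.8 223.1 223.1] rpy deg [-179.9    0.    89.8] w 42.7 F [ 0.2 -0.1 -2. ] d [-139.4 -280.1    1.9] dyaw 0.2
[[-0.175, -0.086, -0.001], [-0.175, -0.086, -0.001], [-0.175, -0.086, -0.001], [-0.175, -0.086, -0.001], [-0.175, -0.086, -0.001], [-0.175, -0.086, -0.001], [-0.175, -0.086, -0.001], [-0.175, -0.086, -0.001]] [-0.0, -0.0, -0.0, -0.0, -0.0, -0.0, -0.0, -0.0]
```

Emit:
{"fn": "servo_tool", "kwargs": {"linear": [[-0.175,-0.086,0],[-0.175,-0.086,0],[-0.175,-0.086,0],[-0.175,-0.086,0],[-0.175,-0.086,0],[-0.175,-0.086,0],[-0.175,-0.086,0],[-0.175,-0.086,0]], "spin": [0,0,0,0,0,0,0,0]}}

```text
time: 25.2
tool_pos: [507.4, -57.1, 223.0]
tcp_rot: [-3.14, -0.0, 1.567]
contact_force: [-0.3, -1.0, -0.7]
grip_width: 43.0
finger_force: 30.0
```

```bash
python3 plan.py 507.4 -57 150 90 6;  python3 - <<'E'
from ov import *
from plant import optics,monitor
x,y,z=monitor.get_obs()['tool_pos']
ims=[]
for n,(u,v) in(('side',(240,70)),('top',(260,120))):
    im=optics.capture(n)['frame'][v:v+180,u:u+130]
    im=cv2.resize(im,None,fx=3,fy=3,interpolation=2);d=lambda P,c:draw(im,n,P,3,(u,v),c)
    d(circ(x,y,z-64,22.5),(0,0,255));d(circ(x,y,z-64+85,22.5),(0,0,255));d(circ(507.4,-57,63,30.5),(255,0,0));d(circ(541.7,71.2,133,22.5),(0,255,255))
    ims.append(im)
cv2.imwrite('pics/p3.png',np.hstack(ims))
E
```

```text
t 25.2 at [507.4 -57.1 223. ] rpy deg [-179.9   -0.    89.8] w 43.0 F [-0.3 -1.  -0.7] d [  0.    0.1 -73. ] dyaw 0.2
[[0.0, 0.0, 0.061], [0.0, 0.0, 0.061], [0.0, 0.0, 0.061], [0.0, 0.0, 0.061], [0.0, 0.0, 0.061], [0.0, 0.0, 0.061], [0, 0, 0], [0, 0, 0]] [-0.0, -0.0, -0.0, -0.0, -0.0, -0.0, 0, 0]
```

View pics/p3.png

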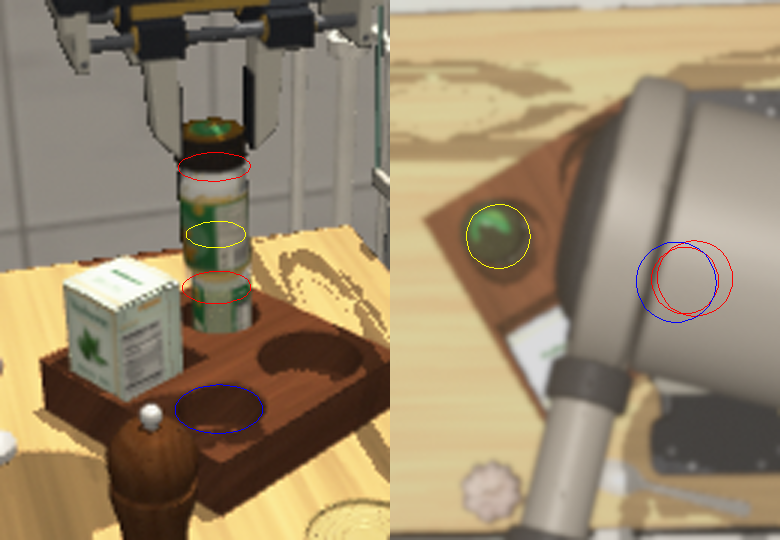

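Jar 2 sits centred in its well, at (498,236) in the top crop. Jar 1 hangs upright above its well.

Emit:
{"fn": "servo_tool", "kwargs": {"linear": [[0,0,0.06],[0,0,0.1],[0,0,0.1],[0,0,0.1],[0,0,0.1],[0,0,0.08],[0,0,0.06],[0,0,0]], "spin": [0,0,0,0,0,0,0,0]}}

```text
time: 26.3
tool_pos: [508.0, -55.4, 102.8]
tcp_rot: [-3.139, -0.001, 1.568]
contact_force: [0.2, 0.2, -0.5]
grip_width: 42.8
finger_force: 30.0
```

Emit:
{"fn": "servo_tool", "kwargs": {"linear": [[0,0,0],[0,0,0.01],[0,0,0.01],[0,0,0.01],[0,0,0.005],[0,0,0],[0,0,0],[0,0,0]], "spin": [0,0,0,0,0,0,0,0]}}

```text
time: 27.3
tool_pos: [508.7, -56.3, 97.1]
tcp_rot: [3.142, 0.0, 1.567]
contact_force: [0.4, -0.4, -0.9]
grip_width: 42.8
finger_force: 30.0
```

Emit:
{"fn": "servo_tool", "kwargs": {"linear": [[0,-0.004,0.01],[0,0,0.008],[0,0,0.006],[0,0,0.003],[0,0,0],[0,0,0],[0,0,0],[0,0,0]], "spin": [0,0,0,0,0,0,0,0]}}

```text
time: 28.3
tool_pos: [508.0, -56.3, 91.9]
tcp_rot: [3.141, 0.0, 1.567]
contact_force: [-0.2, -0.3, 4.8]
grip_width: 42.7
finger_force: 30.0
```

Touching the floor (4.8 N), so release and retreat.

Emit:
{"fn": "servo_tool", "kwargs": {"linear": [[0,0,0],[0,0,0],[0,0,0],[0,0,0],[0,0,0],[0,0,0],[0,0,0],[0,0,0]], "spin": [0,0,0,0,0,0,0,0], "hand": 0.6}}

```text
time: 29.3
tool_pos: [507.9, -56.3, 91.7]
tcp_rot: [3.142, 0.0, 1.567]
contact_force: [-0.7, -0.8, -0.8]
grip_width: 73.4
finger_force: 0.0
```

Emit:
{"fn": "servo_tool", "kwargs": {"linear": [[0,0,-0.05],[0,0,-0.1],[0,0,-0.15],[0,0,-0.2],[0,0,-0.2],[0,0,-0.12],[0,0,0],[0,0,0]], "spin": [0,0,0,0,0,0,0,0]}}

```text
time: 30.3
tool_pos: [507.3, -56.1, 254.9]
tcp_rot: [-3.14, -0.0, 1.567]
contact_force: [0.5, -0.4, 0.0]
grip_width: 73.3
finger_force: 0.0
```

```bash
python3 plan.py 424.5 -229.5 245 90 8
```

```text
t 30.3 at [507.3 -56.1 254.9] rpy deg [-179.9   -0.    89.8] w 73.3 F [ 0.5 -0.4  0. ] d [ -82.8 -173.4   -9.9] dyaw 0.2
[[-0.109, -0.051, 0.006], [-0.109, -0.051, 0.006], [-0.109, -0.051, 0.006], [-0.109, -0.051, 0.006], [-0.109, -0.051, 0.006], [-0.109, -0.051, 0.006], [-0.109, -0.051, 0.006], [-0.109, -0.051, 0.006]] [-0.0, -0.0, -0.0, -0.0, -0.0, -0.0, -0.0, -0.0]
```

Emit:
{"fn": "servo_tool", "kwargs": {"linear": [[-0.109,-0.051,0.006],[-0.109,-0.051,0.006],[-0.109,-0.051,0.006],[-0.109,-0.051,0.006],[-0.109,-0.051,0.006],[-0.109,-0.051,0.006],[-0.109,-0.051,0.006],[-0.109,-0.051,0.006]], "spin": [0,0,0,0,0,0,0,0], "hand": 1}}

```text
time: 31.3
tool_pos: [424.6, -230.6, 244.6]
tcp_rot: [-3.139, -0.002, 1.567]
contact_force: [0.4, 0.3, -0.8]
grip_width: 91.7
finger_force: 0.0
```

```bash
python3 plan.py 424.5 -229.5 139 90 6;  python3 - <<'E'
from ov import *
from plant import optics,monitor
ims=[]
for n,(u,v) in(('side',(240,110)),('top',(260,120))):
    im=optics.capture(n)['frame'][v:v+190,u:u+130]
    im=cv2.resize(im,None,fx=3,fy=3,interpolation=2);d=lambda P,c:draw(im,n,P,3,(u,v),c)
    d(circ(507.4,-57,133,22.5),(255,0,0));d(circ(541.7,71.2,133,22.5),(0,255,255));d(circ(424.5,-229.5,158,24.5),(0,0,255))
    ims.append(im)
cv2.imwrite('pics/p4.png',np.hstack(ims))
E
```

```text
t 31.3 at [ 424.6 -230.6  244.6] rpy deg [-1.799e+02 -1.000e-01  8.980e+01] w 91.7 F [ 0.4  0.3 -0.8] d [-1.000e-01  1.100e+00 -1.056e+02] dyaw 0.2
[[0.001, -0.0, 0.088], [0.001, -0.0, 0.088], [0.001, -0.0, 0.088], [0.001, -0.0, 0.088], [0.001, -0.0, 0.088], [0.001, -0.0, 0.088], [0, 0, 0], [0, 0, 0]] [-0.0, -0.0, -0.0, -0.0, -0.0, -0.0, 0, 0]
```

View pics/p4.png

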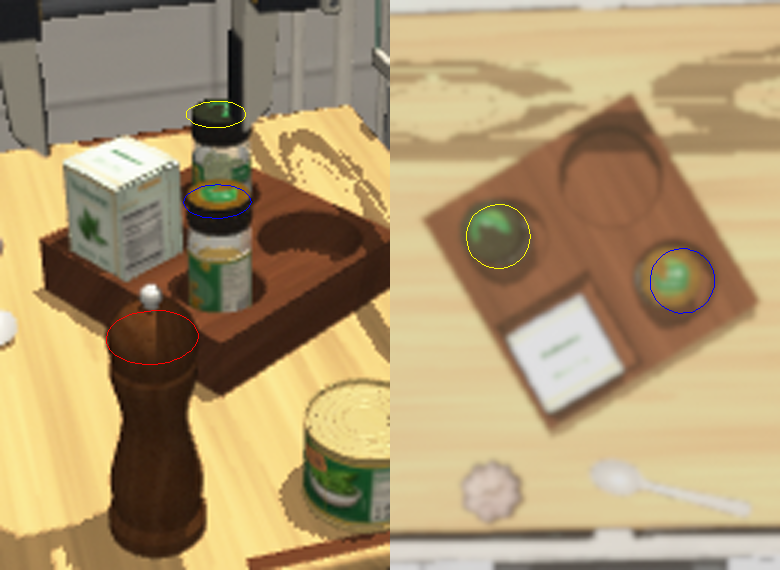

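All three are seated near their drawn circles, at (498,236), (682,281) and (567,352) in the top crop. The mill goes last.

Emit:
{"fn": "servo_tool", "kwargs": {"linear": [[0.003,0,0.088],[0,0,0.088],[0,0,0.088],[0,0,0.088],[0,0,0.088],[0,0,0.086],[0,0,0],[0,0,0]], "spin": [0,0,0,0,0,0,0,0]}}

```text
time: 32.4
tool_pos: [425.9, -229.5, 141.1]
tcp_rot: [3.142, -0.0, 1.567]
contact_force: [-0.3, 0.4, -0.4]
grip_width: 91.6
finger_force: 0.0
```

Emit:
{"fn": "servo_tool", "kwargs": {"linear": [[0,0,0],[0,0,0],[0,0,0],[0,0,0],[0,0,0],[0,0,0],[0,0,0],[0,0,0]], "spin": [0,0,0,0,0,0,0,0], "hand": -1}}

```text
time: 33.4
tool_pos: [426.5, -230.7, 142.5]
tcp_rot: [3.139, 0.002, 1.567]
contact_force: [-1.5, -0.0, 14.5]
grip_width: 16.6
finger_force: 9.6
```

The width reads 16.6 mm where the head should give about 49, so I need a look.

```bash
python3 - <<'E'
from ov import *
from plant import optics,monitor
o=monitor.get_obs();print(o['time'],o['tool_pos'],o['grip_width'],o['finger_force'],o['contact_force'])
ims=[]
for n,(u,v) in(('side',(230,90)),('top',(380,180))):
    im=optics.capture(n)['frame'][v:v+190,u:u+130]
    ims.append(cv2.resize(im,None,fx=3,fy=3,interpolation=2))
cv2.imwrite('pics/p5.png',np.hstack(ims))
E
```

```text
33.4 [ 426.50694255 -230.65339401  142.50391095] 16.63804370526323 9.645234498614457 [-1.50582517 -0.02705226 14.49138288]
```

View pics/p5.png

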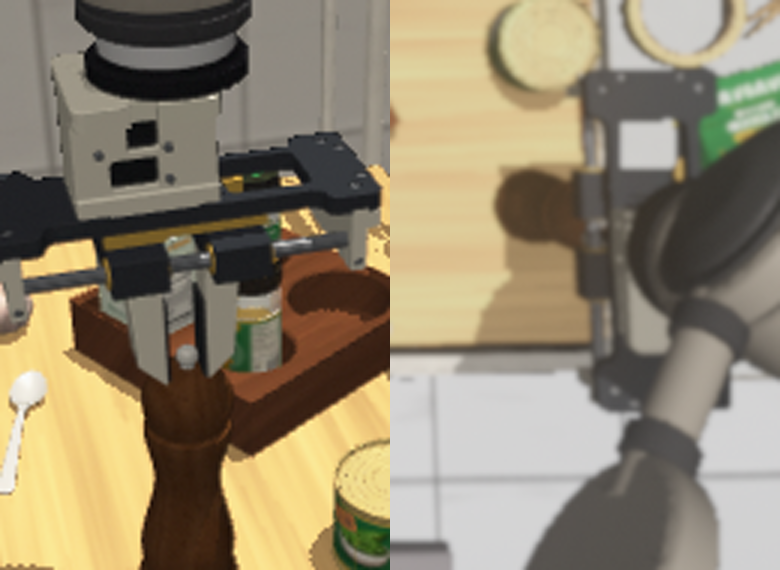

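```bash
python3 - <<'E'
from h import *
f=lambda n,P,u,v:((proj(n,P)-(u,v))*3).round().tolist()
for z in(142.5,161.5,188):print(z,f('side',[426.5,-230.7,z],230,90),f('top',[426.5,-230.7,z],380,180))
T=C['side']['T'];print('pixel knob ray z=188',ray('side',(230+187/3,90+355/3),188),ray('side',(230+187/3,90+355/3),175))
E
```

```text
142.5 [[186.0, 419.0]] [[190.0, 212.0]]
161.5 [[185.0, 391.0]] [[199.0, 214.0]]
188 [[183.0, 349.0]] [[212.0, 218.0]]
pixel knob ray z=188 [ 427.41804656 -236.6929899   188.        ] [ 431.28928647 -217.74831004  175.        ]
```

Emit:
{"fn": "servo_tool", "kwargs": {"linear": [[0,0,0],[0,0,0],[0,0,0],[0,0,0],[0,0,0],[0,0,0],[0,0,0],[0,0,0]], "spin": [0,0,0,0,0,0,0,0], "hand": 1}}

```text
time: 34.5
tool_pos: [426.7, -230.9, 142.9]
tcp_rot: [3.138, 0.003, 1.567]
contact_force: [-1.0, 0.3, 10.5]
grip_width: 85.2
finger_force: 5.1
```

```bash
python3 - <<'E'
from h import *
from plant import optics,monitor
im=optics.capture('side')['frame'][70:330,200:400]
cv2.imwrite('pics/p6.png',cv2.resize(im,None,fx=2.3,fy=2.3,interpolation=2))
f=lambda n,P,u,v:((proj(n,P)-(u,v))*2.3).round().tolist()
for P in([424.5,-229.5,18],[424.5,-229.5,188]):print(f('side',P,200,70))
E
```

```text
[[216.0, 496.0]]
[[206.0, 313.0]]
```

View pics/p6.png

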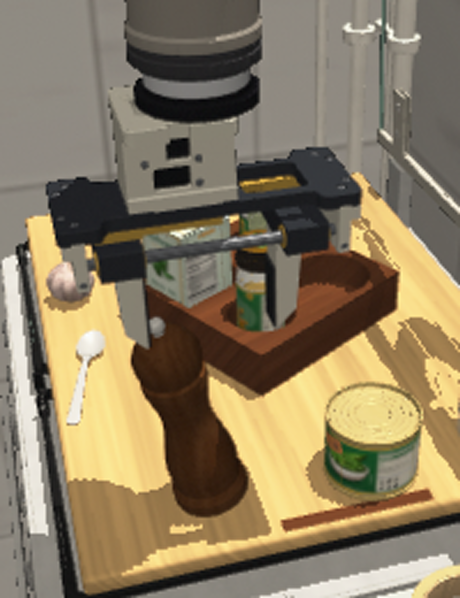

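The mill is leaning left against the left finger, with its foot still at about (212,490) in the crop. I need to know exactly how before moving, so I'll take one careful composite with the finger geometry overlaid.

```bash
python3 - <<'E'
from h import *
from plant import optics,monitor
o=monitor.get_obs();print({k:np.round(o[k],3).tolist() for k in o})
x,y,z=o['tool_pos'];w=o['grip_width']/2
ims=[]
for n,(u,v),(W,H),s in(('side',(245,180),(100,130),4.5),('top',(400,215),(75,130),4.5)):
    im=optics.capture(n)['frame'];cv2.imwrite(f'pics/raw_{n}6.png',im);im=cv2.resize(im[v:v+H,u:u+W],None,fx=s,fy=s,interpolation=2)
    for sg in(-1,1):
        for zz,c in((z,(0,0,255)),(z+38,(0,255,255))):
            draw(im,n,[[x+sg*w,y-9.5,zz],[x+sg*w,y+9.5,zz],[x+sg*(w+19),y+9.5,zz],[x+sg*(w+19),y-9.5,zz]],s,(u,v),c)
    draw(im,n,circ(424.5,-229.5,18,29),s,(u,v),(255,0,0))
    ims.append(im)
cv2.imwrite('pics/p7.png',np.hstack(ims))
E
```

```text
{'time': 34.55, 'joint_positions': [-0.654, 0.317, 1.713, -0.001, 1.107, -0.65], 'dq': [0.001, 0.004, 0.005, 0.0, -0.001, 0.0], 'tau': [0.295, -35.591, -19.886, 0.431, -0.382, 0.01], 'tool_pos': [426.532, -230.793, 142.673], 'tcp_rot': [3.139, 0.003, 1.567], 'contact_force': [-1.352, -0.51, 9.27], 'moment': [-0.03, 0.348, 0.026], 'finger_force': 4.72, 'grip_width': 88.855}
```

View pics/p7.png

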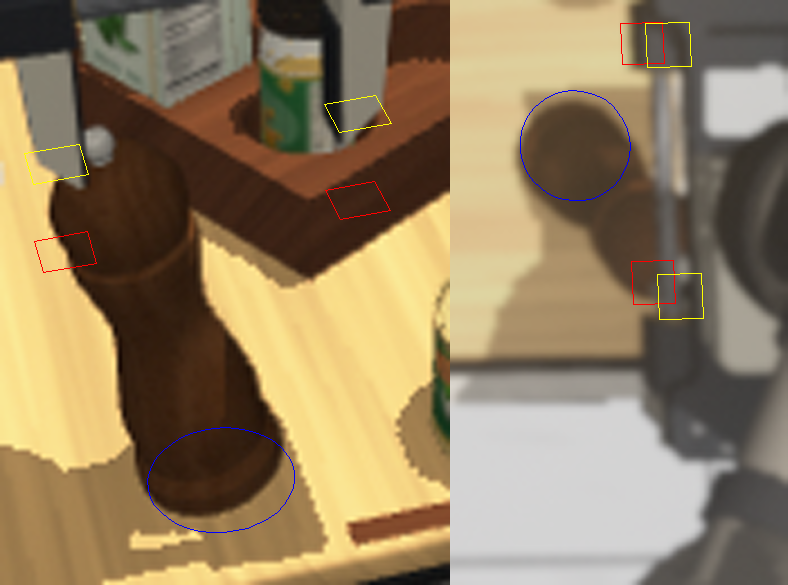

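The overlay settles it: the real fingertips are about 31 mm above the reported TCP (they end near the yellow outline at TCP+38). So the fingers closed on the dome and knob instead of the head. The knob now leans on the left pad's inner face, and closing gradually should bring the mill upright again.

Emit:
{"fn": "servo_tool", "kwargs": {"linear": [[0,0,0],[0,0,0],[0,0,0],[0,0,0],[0,0,0],[0,0,0],[0,0,0],[0,0,0]], "spin": [0,0,0,0,0,0,0,0], "hand": 0.2}}

```text
time: 35.65
tool_pos: [427.3, -231.2, 143.4]
tcp_rot: [3.137, 0.004, 1.567]
contact_force: [0.3, -0.9, 13.7]
grip_width: 55.1
finger_force: 7.1
```

Emit:
{"fn": "servo_tool", "kwargs": {"linear": [[0,0,0],[0,0,0],[0,0,0],[0,0,0],[0,0,0],[0,0,0],[0,0,0],[0,0,0]], "spin": [0,0,0,0,0,0,0,0], "hand": -0.3}}

```text
time: 36.65
tool_pos: [427.4, -231.1, 143.1]
tcp_rot: [3.137, 0.004, 1.567]
contact_force: [0.5, -1.4, 11.7]
grip_width: 32.0
finger_force: 6.1
```

```bash
cat > mill.py <<'E'
# silhouette of mill axis in side view without viewing: find metal knob (bright grey blob) near expected
from h import *
from plant import optics
import sys
im=optics.capture('side')['frame'];u,v=245,170;c=im[v:v+150,u:u+100].astype(int)
cv2.imwrite(f'pics/raw_{sys.argv[1]}.png',im)
hsv=cv2.cvtColor(im[v:v+150,u:u+100],cv2.COLOR_BGR2HSV)
dark=((c.sum(2)<210)).astype(np.uint8)
n,l,s,ce=cv2.connectedComponentsWithStats(dark);i=l[int(sys.argv[3]) if len(sys.argv)>3 else 100,40]
print('upright axis px:',proj('side',[[424.5,-229.5,z] for z in(18,60,100,140,160,188)]).round(1).tolist())
for r in range(30,150,8):
    x=np.where(dark[r])[0];
    if len(x):
        runs=np.split(x,np.where(np.diff(x)>1)[0]+1);print(r+v,[(int(a[0])+u,int(a[-1])+u) for a in runs if len(a)>8])
E
python3 mill.py a
```

```text
upright axis px: [[293.7, 285.8], [292.8, 268.0], [291.8, 249.9], [290.8, 230.8], [290.2, 220.7], [289.5, 206.2]]
200 [(255, 268)]
208 [(258, 269)]
216 [(282, 300), (326, 344)]
224 [(272, 340)]
232 [(274, 327)]
240 [(275, 300)]
248 [(278, 299)]
256 [(278, 302)]
264 [(277, 305)]
272 [(276, 305)]
280 [(276, 308)]
288 [(277, 306)]
312 [(311, 331)]
```

Emit:
{"fn": "servo_tool", "kwargs": {"linear": [[0,0,-0.005],[0,0,-0.005],[0,0,-0.005],[0,0,0],[0,0,0],[0,0,0],[0,0,0],[0,0,0]], "spin": [0,0,0,0,0,0,0,0]}}

```text
time: 37.7
tool_pos: [425.6, -229.8, 143.9]
tcp_rot: [-3.142, 0.0, 1.567]
contact_force: [-0.3, 0.2, -0.7]
grip_width: 32.2
finger_force: 0.0
```

```bash
python3 mill.py b; sed 's/im=optics.*frame.\]/im=cv2.imread("pics\/side0.png")/;s/^cv2.imwrite.*$//' mill.py > m0.py; echo ref; python3 m0.py x | tail -14
```

```text
upright axis px: [[293.7, 285.8], [292.8, 268.0], [291.8, 249.9], [290.8, 230.8], [290.2, 220.7], [289.5, 206.2]]
200 [(255, 267)]
208 [(258, 268)]
216 [(281, 305), (326, 344)]
224 [(277, 340)]
232 [(278, 327)]
240 [(279, 304)]
248 [(281, 302)]
256 [(280, 303)]
264 [(278, 306)]
272 [(277, 306)]
280 [(277, 308)]
288 [(278, 307)]
312 [(311, 331)]
ref
upright axis px: [[293.7, 285.8], [292.8, 268.0], [291.8, 249.9], [290.8, 230.8], [290.2, 220.7], [289.5, 206.2]]
200 [(255, 271), (303, 325)]
208 [(258, 284), (299, 327)]
216 [(271, 288), (327, 344)]
224 [(276, 340)]
232 [(276, 327)]
240 [(278, 303)]
248 [(281, 301)]
256 [(279, 303)]
264 [(278, 305)]
272 [(277, 306)]
280 [(276, 307)]
288 [(278, 306)]
312 [(311, 331)]
```

The mill is upright again on its original spot, within 1 px of the reference. I'll lift clear, open, and descend 31 mm lower than before.

Emit:
{"fn": "servo_tool", "kwargs": {"linear": [[0,0,-0.05],[0,0,-0.1],[0,0,-0.1],[0,0,0],[0,0,0],[0,0,0],[0,0,0],[0,0,0]], "spin": [0,0,0,0,0,0,0,0]}}

```text
time: 38.75
tool_pos: [425.6, -229.7, 193.6]
tcp_rot: [-3.141, -0.0, 1.567]
contact_force: [-0.2, -0.3, 0.2]
grip_width: 32.0
finger_force: 0.0
```

Emit:
{"fn": "servo_tool", "kwargs": {"linear": [[0,0,0],[0,0,0],[0,0,0],[0,0,0],[0,0,0],[0,0,0],[0,0,0],[0,0,0]], "spin": [0,0,0,0,0,0,0,0], "hand": 1}}

```text
time: 39.75
tool_pos: [425.6, -229.8, 193.9]
tcp_rot: [3.142, 0.0, 1.567]
contact_force: [-0.3, 0.2, 0.1]
grip_width: 91.8
finger_force: 0.0
```

```bash
python3 mill.py c|tail -14; python3 plan.py 425 -229.5 130 90 6
```

```text
upright axis px: [[293.7, 285.8], [292.8, 268.0], [291.8, 249.9], [290.8, 230.8], [290.2, 220.7], [289.5, 206.2]]
200 [(255, 274), (302, 312)]
208 [(258, 285), (297, 312)]
216 [(271, 289), (296, 304), (326, 344)]
224 [(276, 340)]
232 [(277, 327)]
240 [(278, 303)]
248 [(281, 301)]
256 [(280, 303)]
264 [(278, 306)]
272 [(277, 306)]
280 [(276, 307)]
288 [(278, 306)]
312 [(311, 331)]
t 39.8 at [ 425.6 -229.8  193.9] rpy deg [-180.     0.    89.8] w 91.7 F [-0.3  0.1 -0.3] d [ -0.6   0.3 -63.9] dyaw 0.2
[[0.0, -0.001, 0.053], [0.0, -0.001, 0.053], [0.0, -0.001, 0.053], [0.0, -0.001, 0.053], [0.0, -0.001, 0.053], [0.0, -0.001, 0.053], [0, 0, 0], [0, 0, 0]] [-0.0, -0.0, -0.0, -0.0, -0.0, -0.0, 0, 0]
```

Emit:
{"fn": "servo_tool", "kwargs": {"linear": [[0,0,0.053],[0,0,0.053],[0,0,0.053],[0,0,0.053],[0,0,0.053],[0,0,0.053],[0,0,0],[0,0,0]], "spin": [0,0,0,0,0,0,0,0]}}

```text
time: 40.8
tool_pos: [425.8, -229.9, 130.5]
tcp_rot: [3.141, 0.0, 1.567]
contact_force: [-0.8, -0.5, -0.3]
grip_width: 91.8
finger_force: 0.0
```

Emit:
{"fn": "servo_tool", "kwargs": {"linear": [[0,0,0.02],[0,0,0.02],[0,0,0.02],[0,0,0.02],[0,0,0.015],[0,0,0.01],[0,0,0],[0,0,0]], "spin": [0,0,0,0,0,0,0,0]}}

```text
time: 41.8
tool_pos: [425.7, -229.9, 109.4]
tcp_rot: [3.141, 0.0, 1.567]
contact_force: [0.1, -0.5, 0.4]
grip_width: 92.1
finger_force: 0.0
```

Emit:
{"fn": "servo_tool", "kwargs": {"linear": [[0,0,0],[0,0,0],[0,0,0],[0,0,0],[0,0,0],[0,0,0],[0,0,0],[0,0,0]], "spin": [0,0,0,0,0,0,0,0], "hand": -0.1}}

```text
time: 42.8
tool_pos: [425.6, -229.8, 109.3]
tcp_rot: [-3.141, 0.0, 1.567]
contact_force: [-0.2, -0.2, 1.6]
grip_width: 46.8
finger_force: 30.0
```

Emit:
{"fn": "servo_tool", "kwargs": {"linear": [[0,0,0],[0,0,0],[0,0,0],[0,0,-0.02],[0,0,-0.03],[0,0,-0.03],[0,0,0],[0,0,0]], "spin": [0,0,0,0,0,0,0,0], "hand": -1}}

```text
time: 43.8
tool_pos: [425.6, -229.8, 125.3]
tcp_rot: [-3.142, 0.0, 1.567]
contact_force: [-0.0, 0.8, -1.8]
grip_width: 46.7
finger_force: 30.0
```

```bash
python3 mill.py d|tail -14; python3 plan.py 426 -229.5 245 90 6
```

```text
upright axis px: [[293.7, 285.8], [292.8, 268.0], [291.8, 249.9], [290.8, 230.8], [290.2, 220.7], [289.5, 206.2]]
200 [(255, 266)]
208 [(275, 307)]
216 [(276, 307), (326, 344)]
224 [(277, 340)]
232 [(278, 327)]
240 [(280, 301)]
248 [(279, 303)]
256 [(277, 305)]
264 [(277, 306)]
272 [(276, 308)]
280 [(277, 307)]
288 [(286, 297)]
312 [(311, 331)]
t 43.85 at [ 425.5 -229.7  125.2] rpy deg [-180.    -0.    89.8] w 46.9 F [ 0.5  0.5 -1.4] d [  0.5   0.2 119.8] dyaw 0.2
[[0.0, 0.0, -0.1], [0.0, 0.0, -0.1], [0.0, 0.0, -0.1], [0.0, 0.0, -0.1], [0.0, 0.0, -0.1], [0.0, 0.0, -0.1], [0, 0, 0], [0, 0, 0]] [-0.0, -0.0, -0.0, -0.0, -0.0, -0.0, 0, 0]
```

The mill lifted upright (1.8 N on the wrist matches its weight).

Emit:
{"fn": "servo_tool", "kwargs": {"linear": [[0,0,-0.08],[0,0,-0.1],[0,0,-0.12],[0,0,-0.12],[0,0,-0.1],[0,0,-0.08],[0,0,0],[0,0,0]], "spin": [0,0,0,0,0,0,0,0]}}

```text
time: 44.85
tool_pos: [425.3, -229.5, 244.4]
tcp_rot: [-3.14, -0.001, 1.567]
contact_force: [0.4, 0.3, -2.6]
grip_width: 47.0
finger_force: 30.0
```

```bash
python3 plan.py 588.3 -10.4 245 90 7
```

```text
t 44.85 at [ 425.3 -229.5  244.4] rpy deg [-179.9   -0.    89.8] w 47.0 F [ 0.4  0.3 -2.6] d [163.  219.1   0.6] dyaw 0.2
[[0.157, 0.116, -0.0], [0.157, 0.116, -0.0], [0.157, 0.116, -0.0], [0.157, 0.116, -0.0], [0.157, 0.116, -0.0], [0.157, 0.116, -0.0], [0.157, 0.116, -0.0], [0, 0, 0]] [-0.0, -0.0, -0.0, -0.0, -0.0, -0.0, -0.0, 0]
```

Ramp the speed gently, with the same totals over two calls.

Emit:
{"fn": "servo_tool", "kwargs": {"linear": [[0.04,0.03,0],[0.07,0.052,0],[0.08,0.059,0],[0.08,0.059,0],[0.08,0.059,0],[0.08,0.059,0],[0.08,0.059,0],[0.08,0.059,0]], "spin": [0,0,0,0,0,0,0,0]}}

```text
time: 45.85
tool_pos: [514.0, -110.4, 245.0]
tcp_rot: [-3.141, -0.0, 1.568]
contact_force: [-0.7, -0.2, -2.3]
grip_width: 47.1
finger_force: 30.0
```

Emit:
{"fn": "servo_tool", "kwargs": {"linear": [[0.08,0.059,0],[0.08,0.059,0],[0.08,0.059,0],[0.08,0.059,0],[0.08,0.059,0],[0.065,0.048,0],[0.04,0.03,0],[0,0,0]], "spin": [0,0,0,0,0,0,0,0]}}

```text
time: 46.85
tool_pos: [588.5, -10.9, 245.1]
tcp_rot: [-3.141, 0.0, 1.568]
contact_force: [0.1, -0.5, -3.0]
grip_width: 47.1
finger_force: 30.0
```

```bash
python3 plan.py 588.3 -10.4 165 90 6; python3 - <<'E'
from h import *
from plant import optics,monitor
x,y,z=monitor.get_obs()['tool_pos'];b=z-91.3
ims=[]
for n,(u,v),(W,H) in(('side',(280,60),(130,180)),('top',(265,130),(130,180))):
    im=optics.capture(n)['frame'];im=cv2.resize(im[v:v+H,u:u+W],None,fx=3,fy=3,interpolation=2)
    draw(im,n,circ(x,y,b,29),3,(u,v));draw(im,n,circ(x,y,b+141,24.5),3,(u,v));draw(im,n,circ(588.3,-10.4,63,38.5),3,(u,v),(255,0,0))
    ims.append(im)
cv2.imwrite('pics/p8.png',np.hstack(ims))
E
```

```text
t 46.85 at [588.5 -10.9 245.1] rpy deg [-180.     0.    89.8] w 47.1 F [ 0.1 -0.5 -3. ] d [ -0.2   0.5 -80.1] dyaw 0.2
[[0.0, -0.0, 0.067], [0.0, -0.0, 0.067], [0.0, -0.0, 0.067], [0.0, -0.0, 0.067], [0.0, -0.0, 0.067], [0.0, -0.0, 0.067], [0, 0, 0], [0, 0, 0]] [-0.0, -0.0, -0.0, -0.0, -0.0, -0.0, 0, 0]
```

View pics/p8.png

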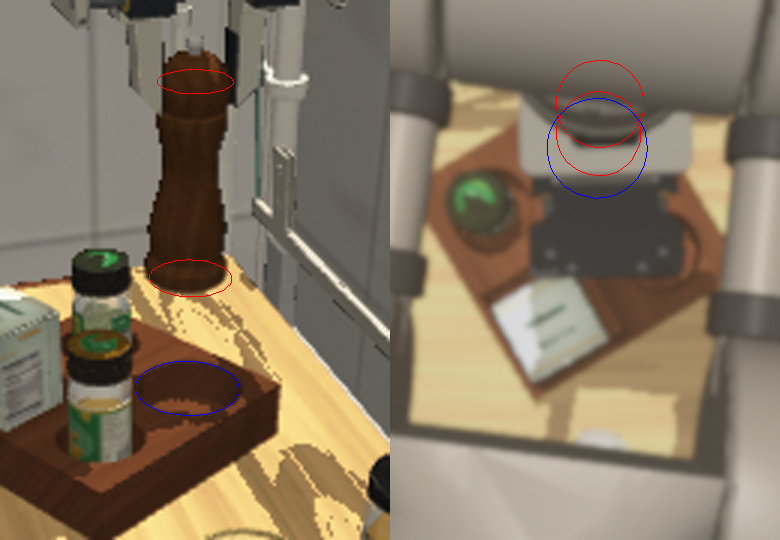

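The mill hangs upright, with its foot at (187,280) in the crop against a predicted (190,278). The fingers grip the head's mid-height, so I'll lower it.

Emit:
{"fn": "servo_tool", "kwargs": {"linear": [[0,0,0.04],[0,0,0.07],[0,0,0.08],[0,0,0.08],[0,0,0.07],[0,0,0.05],[0,0,0.02],[0,0,0]], "spin": [0,0,0,0,0,0,0,0]}}

```text
time: 47.95
tool_pos: [588.3, -11.4, 163.3]
tcp_rot: [3.142, 0.0, 1.567]
contact_force: [0.3, -0.6, -2.6]
grip_width: 46.9
finger_force: 30.0
```

Emit:
{"fn": "servo_tool", "kwargs": {"linear": [[0,0,0.02],[0,0,0.03],[0,0,0.03],[0,0,0.03],[0,0,0.03],[0,0,0.02],[0,0,0],[0,0,0]], "spin": [0,0,0,0,0,0,0,0]}}

```text
time: 48.95
tool_pos: [588.4, -11.4, 131.5]
tcp_rot: [3.141, 0.0, 1.567]
contact_force: [1.3, 0.1, -2.3]
grip_width: 47.0
finger_force: 30.0
```

Emit:
{"fn": "servo_tool", "kwargs": {"linear": [[0,0,0.01],[0,0,0.01],[0,0,0.01],[0,0,0.01],[0,0,0.01],[0,0,0.005],[0,0,0],[0,0,0]], "spin": [0,0,0,0,0,0,0,0]}}

```text
time: 49.95
tool_pos: [588.3, -11.4, 120.4]
tcp_rot: [3.141, 0.0, 1.567]
contact_force: [-0.7, -1.2, -1.1]
grip_width: 47.2
finger_force: 30.0
```

Emit:
{"fn": "servo_tool", "kwargs": {"linear": [[0,0,0.002],[0,0,0.002],[0,0,0.002],[0,0,0],[0,0,0],[0,0,0],[0,0,0],[0,0,0]], "spin": [0,0,0,0,0,0,0,0]}}

```text
time: 50.95
tool_pos: [588.4, -11.5, 119.3]
tcp_rot: [3.141, 0.0, 1.567]
contact_force: [-0.7, -0.2, 3.7]
grip_width: 47.1
finger_force: 30.0
```

Floor contact at the predicted height. Release and go straight up.

Emit:
{"fn": "servo_tool", "kwargs": {"linear": [[0,0,0],[0,0,0],[0,0,0],[0,0,0],[0,0,0],[0,0,0],[0,0,0],[0,0,0]], "spin": [0,0,0,0,0,0,0,0], "hand": 1}}

```text
time: 51.95
tool_pos: [588.2, -11.4, 119.1]
tcp_rot: [-3.142, 0.0, 1.567]
contact_force: [-0.5, 0.0, 0.8]
grip_width: 91.6
finger_force: 0.0
```

Emit:
{"fn": "servo_tool", "kwargs": {"linear": [[0,0,-0.03],[0,0,-0.06],[0,0,-0.1],[0,0,-0.1],[0,0,-0.1],[0,0,-0.15],[0,0,-0.15],[0,0,0]], "spin": [0,0,0,0,0,0,0,0]}}

```text
time: 52.95
tool_pos: [589.6, -11.5, 260.6]
tcp_rot: [3.135, 0.001, 1.567]
contact_force: [0.2, -0.1, -0.5]
grip_width: 91.7
finger_force: 0.0
```

```bash
python3 - <<'E'
from h import *
from plant import optics
im=optics.capture('side')['frame'];cv2.imwrite('pics/end.png',im)
b=cv2.cvtColor(im,cv2.COLOR_BGR2GRAY).astype(int)
P=[[588.3,-10.4,z] for z in(28,60,88,118,148,168,198)];q=proj('side',P);print(q.round(1).tolist())
# mill silhouette: dark runs around the axis column
for u,v in q[2:].round().astype(int):
    r=im[v,u-25:u+26].sum(1);d=np.where(r<240)[0];print(v,(u-25+d[0],u-25+d[-1]) if len(d) else None)
i0=cv2.imread('pics/side0.png')
for nm,(x,y,z,rr) in dict(tin=(549,-234,48,45),honey=(658,-233,70,45)).items():
    u,v=proj('side',[x,y,z])[0].astype(int);t=i0[v-22:v+22,u-18:u+18];w=im[v-34:v+34,u-30:u+30]
    m=cv2.matchTemplate(w,t,cv2.TM_CCOEFF_NORMED);_,s,_,l=cv2.minMaxLoc(m);print(nm,round(s,3),np.array(l)-(12,12))
E
```

```text
[[341.7, 201.9], [342.0, 189.9], [342.2, 179.0], [342.5, 166.9], [342.8, 154.5], [343.0, 145.9], [343.4, 132.7]]
179 (np.int64(317), np.int64(353))
167 (np.int64(318), np.int64(350))
154 (np.int64(318), np.int64(364))
146 (np.int64(319), np.int64(354))
133 (np.int64(366), np.int64(366))
tin 1.0 [0 0]
honey 1.0 [0 0]
```

The tin and honey jar have not moved, and the mill's edges are where an upright, seated mill should be. Handing in.

```bash
python3 -c "
from plant import workorder
print(workorder.close_job())"
```

```text
the job is handed in; nothing more can be done
None
```

I handed the job in at about 53 s: the tea box, both spice jars and, last, the pepper mill stand in their wells, and the honey jar and tin have not moved. My first grip on the mill slipped and tilted it, but I stood it upright again before placing it; the hand-in returned no verdict.

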